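Lift the dark spindle out of the guarded rack and hold it level

TASK

Slide the clear dust guard of the spindle rack fully open by its red grip, then lift the dark turned spindle up out of its V-rests, keeping it level all the way, and hold it level and still above the rack's rests, at least 100 mm higher than it lay. Finish while holding it in the gripper, with the guard left open; do not put it down or let go, and leave the pale spindle and the other things on the bench where they are.

Things in the scene. Friction and masses are not known exactly. Their poses are not given: they have to be found in the camera images.
- rack: Fixed green board 240 (x) x 570 (y) x 18 mm, origin under its centre, z up, y along the guard's track; rails and stops on its long edges rise to 48 mm. Cross-bars at y = -238 and -47 mm, 14 mm wide, each have V-notches at x = -48 and +48 mm, tips under 70 mm high. The two spindles lie in them along y, 96 mm apart, axes 64 mm above the bench. Place and yaw vary.
- rests_mid (a point): Point in the rack midway between the two spindles' places, level with their axes: 64 mm above the bench, at x = 0, y = -149 mm of the rack.
- guard (a joint): Clear guard, a tunnel open below and at both ends, 220 (x) x 270 (y) mm, top 109 mm above the bench, 0.6 kg, sliding along the rack's +y. Metres of travel: 0 = shut over the spindles, 0.275 = fully open, at its stop, nothing of it above the spindles. Starts at 0 to 0.05, stays where left; friction about 2 N plus 4 N per m/s.
- guard_grip (a point): Point in the upright red grip in the middle of the guard's top, 134 mm above the bench; it moves with the guard. The grip is 16 mm thick along the rack's x, 50 mm long along its y, and stands from 112 to 152 mm above the bench.
- spindle_dark: Dark brown turned wooden spindle, loose, 240 mm long, about 0.12 kg (varies), in either pair of notches. Origin on its axis at its balance point; y along its axis, at the start parallel to the rack's y. Rod of 26 mm diameter from y = -106 to +134 mm, with a 40 mm bulb at y = -78 to -26 and two 30 mm beads at y = +64 to +82 mm; plain rod between y = -26 and +64, to be gripped across its diameter.
- spindle_pale: The same spindle in pale wood, lying in the other pair of notches; not to be disturbed. Origin and axes as for the dark one.
- glue: Bystander: yellow glue bottle, 60 mm diameter, 140 mm tall, origin under its centre.
- wax_tin: Bystander: steel tin with a red band, 90 mm diameter, 50 mm tall, origin under its centre.
- turned_bowl: Bystander: wooden bowl, 130 mm diameter, 55 mm tall, origin under its centre.
- mallet: Bystander: hammer with a pale handle, lying along its x, origin under its middle.
- sanding_block: Bystander: cork block 110 by 65 by 35 mm, origin under its centre.
- gouge: Bystander: turning gouge 320 mm long lying along its x, wooden handle of 28 mm diameter to -x, origin under the front of the handle.

How it is judged:
By the outcome, as a careful person would: the job done as asked, in the order asked, and still so for the second after the job is handed in, while the arm keeps its last pose, push and grip.
It also fails if it takes over 56 s, if anything falls off the work surface, if the arm or the gripper's body presses on something with over 40 N, if the wrist force passes 120 N, or if a joint passes its speed limit or range.

ROBOT

A 6-joint arm with a two-finger parallel gripper is mounted at the origin on the work surface. World frame = base frame: x ahead of the robot, y to its left, z up, the work surface at z = 0. Lengths are in mm, angles in degrees, forces in N, time in s.
With the tool pointing down it reaches from about 325 to 775 mm from the base axis. Payload 5.5 kg.
Tool frame: the origin (TCP) lies on the centre line of the jaws, within the pads' length; the fingertips stand robot.tips_ahead ahead of it and the grasp point (between the pads) lies 11 mm behind it (robot.tips_ahead is the distance from the TCP to the fingertips, in mm); z points along the fingers, y is the line along which they close (so a half turn about z gives the same grasp; the last joint's range is limited). The gripper opens to 88 mm and grips with 3 to 60 N. Pads are 20 mm wide; open, the fingers measure 115 mm over their backs; the gripper's body (75 mm by 178 mm) begins 61 mm behind the grasp point.
Start: joints at [-78.02, 5.22, 70.514, -0, 104.267, -3.249], TCP at [157.608, -578.944, 230.631] pointing down, gripper open.
Joint ranges: [-164.24, 164.24], [-49.07, 125.15], [9.68, 141.18], [-86.29, 266.29], [3.28, 154.24], [-151.56, 151.56]. Speed limits (degrees/s): [147.25, 147.25, 172.46, 180, 180, 180].

INTERFACE

Orientations are given as a 3x3 rotation matrix whose columns are the frame's x, y, z axes.
In Python, from bench import observe, cams, ticket, robot gives the robot as it stands.
- The arm moves only by the tool move_arm, never from a script. Its argument "commands" is text: rows parted by semicolons, each of 6 numbers parted by spaces: the shift along the tool's x, y, z in m, then the turn, a rotation vector about the tool's x, y, z in rad. A call has 1 to 8 rows; each row shifts and turns the commanded pose from where the row before left it, along the tool's axes as they then stand; what a row does not reach is not made up. A row lasts 1/10 s, in which the tool goes at most 50 mm and 8.59 degrees, less where a joint would pass 70% of its speed; a pose out of reach is approached as far as the arm can. A call with a gripper value outside its range is refused whole. "fingers" is the opening, from 0 (shut) to 1 (fully open), set as the call begins (left out, the last holds). The fingers move at their own pace and stop on an object; the grip force is fixed at half the most. Time passes only in rows, so rows that do not move let the fingers close. It gives the time, the measured TCP pose, the force, the opening and the grip force at its end, in the units of the state.
- observe(): the state, without advancing time (a new reading comes with each control period).
- cams.capture(name): name is "scene" or "top"; returns the picture (420x560x3 uint8, blue, green, red); there is no depth.
- cams.get_calibration(name): a dict with "intrinsics" (3x3 intrinsics, pixels), "R" (3x3) and "t" (3): a world point X has camera coordinates R X + t. Camera axes: x right, y down, z forward; pixel columns grow to the right and rows downward; lengths in mm; the calibration is good to about 2 mm. A picture is of the moment at which its call begins. get_calibration takes no time and is no camera call.
- ticket.finish_job(): hands the job in; it is judged then, once.
The state is a dict: "clock": time; "q": joint angles; "joint_vel": joint speeds; "tau": joint torques, N m; "tool_pos": TCP position; "tool_rot": TCP orientation; "wrist_force": force on the tool from outside, world axes, zero at the start; "moment": the same for the moment, N m; "width": finger opening in mm; "grip_force": force on a finger pad.
Only numpy, scipy, OpenCV 4.12 (cv2) and the standard library are available. Lean on these libraries where they do the work, as an engineer would, in place of code of your own. Each camera call takes 0.05 s, during which the arm holds its last target. There are 200 camera calls.

## Working session

There is one attempt and no reset: what is moved stays moved. The work goes in short steps, Python scripts to look and compute and a tool call to move; the robot and the scene stay as the last step left them, time stands still between calls to the robot, and variables do not carry over. Pictures are saved under pics/ and viewed, at most 10 in all, crops included, and the job is handed in when it is done.

Besides the shell and the picture viewer there is one more tool, called as name(argument=value, ...) on one line, values as JSON. move_arm: Moves the arm, as the interface text tells. Its arguments: {"type":"object","properties":{"commands":{"type":"string"},"fingers":{"type":"number"}},"required":["commands"]}

```bash
mkdir -p pics; ls; python3 - <<'E'
from bench import observe, cams, robot
import cv2
print(robot.tips_ahead)
s=observe();print(s['clock'],s['tool_pos'],s['tool_rot'])
for n in("scene","top"):
    cv2.imwrite(f'pics/{n}0.png',cams.capture(n));c=cams.get_calibration(n);print(c)
E
```

```text
pics
8.0
0.0 [ 157.5299715  -578.65308263  229.52642896] [[ 9.64893509e-01  2.62641103e-01 -4.07802737e-04]
 [ 2.62641399e-01 -9.64891655e-01  1.89455441e-03]
 [ 1.04102402e-04 -1.93514913e-03 -9.99998122e-01]]
{'intrinsics': array([[484.60061108,   0.        , 274.45649379],
       [  0.        , 484.60061108, 214.71225554],
       [  0.        ,   0.        ,   1.        ]]), 'R': array([[ 0.67240808,  0.74008406,  0.01195668],
       [ 0.58983966, -0.52600379, -0.61270645],
       [-0.44716502,  0.41904128, -0.79022013]]), 't': array([-378.3593974 , -266.90633742, 2205.36949509])}
{'intrinsics': array([[452.70738941,   0.        , 271.76572291],
       [  0.        , 452.70738941, 210.16172082],
       [  0.        ,   0.        ,   1.        ]]), 'R': array([[ 0.02185257, -0.99961648,  0.01701071],
       [-0.99602686, -0.02323704, -0.08596824],
       [ 0.08633055, -0.01506449, -0.99615265]]), 't': array([ -35.14946052,  581.13480921, 1468.76507137])}
```

View pics/top0.png

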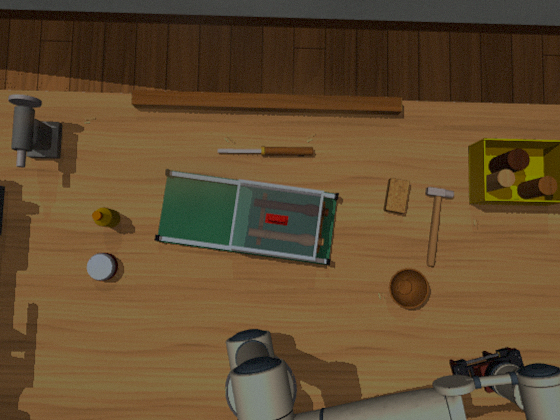

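View pics/scene0.png

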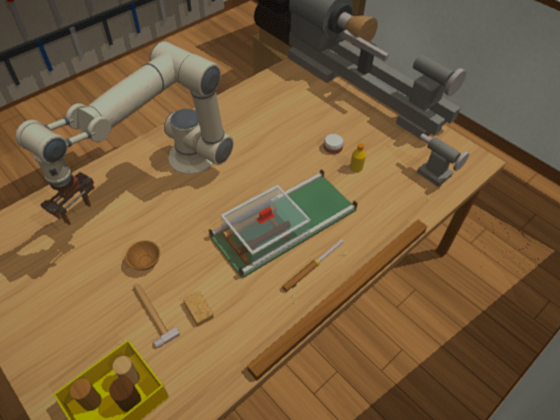

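The top view shows the rack with its open end to the left (about 160-337, 173-263), the red grip at (277,219), the dark spindle in the upper slot (y≈205) and the pale one in the lower slot.

```bash
cat > h.py <<'E'
import numpy as np, cv2
from bench import observe, cams
def ray(n,u,z):
    c=cams.get_calibration(n);K,R,t=c['intrinsics'],np.array(c['R']),np.array(c['t'])
    C=-R.T@t; d=R.T@np.linalg.inv(K)@np.array([u[0],u[1],1.]); return C+d*(z-C[2])/d[2]
def tri(us,names=("scene","top")):
    A=[];b=[]
    for n,u in zip(names,us):
        p,q=ray(n,u,0),ray(n,u,300);d=(q-p)/np.linalg.norm(q-p);M=np.eye(3)-np.outer(d,d);A.append(M);b.append(M@p)
    return np.linalg.lstsq(np.vstack(A),np.hstack(b),rcond=None)[0]
def red(im,box):
    x0,y0,x1,y1=box;h=cv2.cvtColor(im,cv2.COLOR_BGR2HSV)
    m=(((h[...,0]<6)|(h[...,0]>174))&(h[...,1]>170)&(h[...,2]>90)).astype(np.uint8)
    k=np.zeros_like(m);k[y0:y1,x0:x1]=m[y0:y1,x0:x1];return k
E
python3 - <<'E'
from h import *
t=cv2.imread('pics/top0.png');s=cv2.imread('pics/scene0.png')
us=[]
for im,b in((s,(220,180,320,250)),(t,(230,190,330,250))):
    m=red(im,b);p=np.argwhere(m)[:,::-1];us.append(p.mean(0));print(len(p),p.min(0),p.max(0),p.mean(0),cv2.minAreaRect(p.astype(np.float32)))
print('grip',tri(us),ray("top",us[1],150),ray("scene",us[0],134))
h=cv2.cvtColor(t,cv2.COLOR_BGR2HSV)
g=((h[...,0]>60)&(h[...,0]<95)&(h[...,1]>110)).astype(np.uint8);g[:,:140]=0;g[:,350:]=0
p=np.argwhere(g)[:,::-1]; P=np.array([ray("top",u,18)[:2] for u in p],np.float32)
r=cv2.minAreaRect(P);print('green',len(p),r,cv2.boxPoints(r))
cv2.imwrite('pics/crop1.png',cv2.resize(t[160:275,150:350],None,fx=4,fy=4,interpolation=cv2.INTER_CUBIC))
for c in((168,173),(337,195),(330,263),(158,240)):print(c,ray("top",c,48))
E
```

```text
142 [257 208] [273 222] [265.21830986 215.07746479] ((264.37261962890625, 215.0707550048828), (10.004242897033691, 16.70611572265625), 60.945396423339844)
162 [265 214] [287 224] [275.81481481 218.20987654] ((276.0863037109375, 218.79188537597656), (21.944091796875, 9.119621276855469), 4.085616588592529)
grip [548.13862714 -34.63486857 119.61735785] [546.87340024 -32.88700193 150.        ] [555.68563019 -43.01292258 134.        ]Traceback (most recent call last):
  File "<stdin>", line 9, in <module>
  File "h.py", line 4, in ray
    c=cams.get_calibration(n);K,R,t=c['intrinsics'],np.array(c['R']),np.array(c['t'])
ValueError: time passes only in moves, steps and waits
```

```bash
sed -i 's/^def ray/CAL={n:cams.get_calibration(n) for n in ("scene","top")}\ndef ray/; s/c=cams.get_calibration(n);/c=CAL[n];/' h.py
python3 - <<'E'
from h import *
t=cv2.imread('pics/top0.png')
h=cv2.cvtColor(t,cv2.COLOR_BGR2HSV)
g=((h[...,0]>60)&(h[...,0]<95)&(h[...,1]>110)).astype(np.uint8);g[:,:140]=0;g[:,350:]=0
p=np.argwhere(g)[:,::-1]; P=np.array([ray("top",u,18)[:2] for u in p],np.float32)
r=cv2.minAreaRect(P);print('green',len(p),r,cv2.boxPoints(r))
cv2.imwrite('pics/crop1.png',cv2.resize(t[160:275,150:350],None,fx=4,fy=4,interpolation=cv2.INTER_CUBIC))
for c in((168,173),(337,195),(330,263),(158,240)):print(c,ray("top",c,48))
E
```

```text
green 3104 ((343.3133544921875, 60.209136962890625), (581.4039306640625, 571.04541015625), 89.63725280761719) [[  55.955894 -228.67932 ]
 [ 626.98987  -232.29468 ]
 [ 630.67084   349.0976  ]
 [  59.63684   352.71295 ]]
(168, 173) [693.50740429 319.26307497  48.        ]
(337, 195) [ 634.50191156 -233.71383535   48.        ]
(330, 263) [ 413.21728444 -213.17147882   48.        ]
(158, 240) [474.92355623 342.27010615  48.        ]
```

View pics/crop1.png

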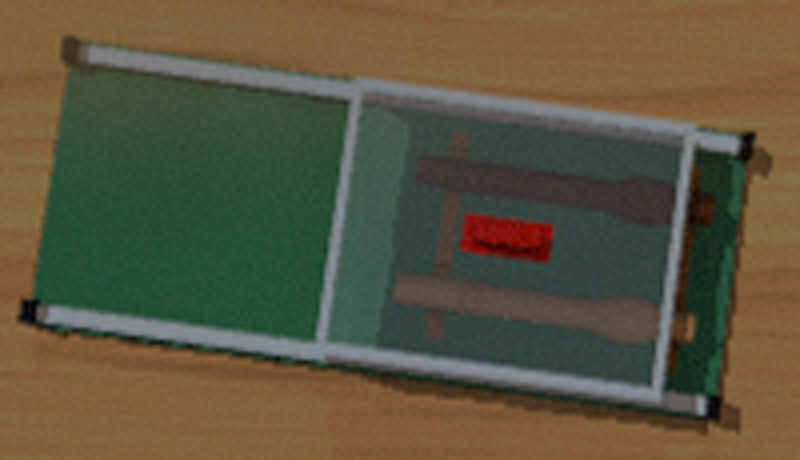

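The crop shows the four black stops at crop (72,50), (748,145), (710,406) and (32,310). The dark spindle runs from (418,168) to (712,208), with its bulb to the right.

```bash
python3 - <<'E'
from h import *
f=lambda x,y,z:ray("top",(x/4+149.6,y/4+159.6),z)
TL,TR,BR,BL=[f(*c,48) for c in((72,50),(748,145),(710,406),(32,310))]
c=(TL+TR+BR+BL)/4;y=(TL-TR)+(BL-BR);y/=np.linalg.norm(y);x=np.array([y[1],-y[0],0])
print(TL-TR,BL-BR,TL-BL,c,'ydir',y,np.degrees(np.arctan2(y[1],y[0])))
rk=lambda P:(np.dot(P-c,x),np.dot(P-c,y))
R=np.c_[x,y,[0,0,1]]
for n,p in(('Lend',(418,168)),('Rend',(712,208)),('bulbL',(620,195))):
  P=f(*p,64);print(n,P,rk(P))
for z in(150,134):
  P=ray("top",(276,218.6),z);print('grip',P,rk(P))
print('guardL',rk(f(358,85,105)),rk(f(322,350,105)),'R',rk(f(692,130,105)))
s=observe();T,p=s['tool_rot'],s['tool_pos'];print('tool yaw x',np.degrees(np.arctan2(T[1,0],T[0,0])))
print('yaw of rack x', np.degrees(np.arctan2(x[1],x[0])))
E
```

```text
[ 64.7647546  553.11556116   0.        ] [ 65.1001387  547.68887916   0.        ] [212.2327033  -23.27132867   0.        ] [557.85728596  57.11974137  48.        ] ydir [0.11716024 0.99311302 0.        ] 83.27175964491265
Lend [604.74785171  36.01134421  64.        ] (np.float64(49.04069647870082), np.float64(-15.469314001430822))
Rend [ 577.97537061 -201.32164634   64.        ] (np.float64(50.258587909540445), np.float64(-254.30446821391234))
bulbL [ 586.74845443 -127.00381911   64.        ] (np.float64(50.264156938448544), np.float64(-179.47060948113207))
grip [545.70598529 -33.47108397 150.        ] (np.float64(-1.4539717488988235), np.float64(-91.39057780067644))
grip [546.79611653 -33.8695983  134.        ] (np.float64(-0.32465817644794487), np.float64(-91.65862753020551))
guardL (np.float64(103.06053036435321), np.float64(38.9019241017203)) (np.float64(-105.78536653853834), np.float64(36.44158195974212)) R (np.float64(104.8140207857065), np.float64(-225.58329176626626))
tool yaw x 15.226174809133015
yaw of rack x -6.728240355087364
```

move_arm(commands="0 0 0 0 0 -0.1486;0 0 0 0 0 -0.1486;0 0 0 0 0 -0.1486;0 0 0 0 0 -0.1486;0 0 0 0 0 -0.1486;0 0 0 0 0 -0.1486;0 0 0 0 0 -0.1486;0 0 0 0 0 -0.1486", fingers=0.7)

```text
clock: 0.9
tool_pos: [157.6, -578.8, 229.9]
tool_rot: [[0.11, 0.994, -0.0], [0.994, -0.11, 0.001], [0.001, -0.0, -1.0]]
wrist_force: [-0.1, -0.2, 0.1]
width: 61.5
grip_force: 0.0
```

move_arm(commands="0.0367 0.0202 0 0 0 0;0.0367 0.0202 0 0 0 0;0.0367 0.0202 0 0 0 0;0.0367 0.0202 0 0 0 0;0.0367 0.0202 0 0 0 0;0.0367 0.0202 0 0 0 0;0.0367 0.0202 0 0 0 0;0.0367 0.0202 0 0 0 0")

```text
clock: 1.7
tool_pos: [352.7, -304.5, 230.3]
tool_rot: [[0.116, 0.993, -0.0], [0.993, -0.116, 0.0], [0.0, -0.0, -1.0]]
wrist_force: [0.6, -0.3, 0.8]
width: 61.6
grip_force: 0.0
```

move_arm(commands="0.0367 0.0202 0 0 0 0;0.0367 0.0202 0 0 0 0;0.0367 0.0202 0 0 0 0;0.0367 0.0202 0 0 0 0;0.0367 0.0202 0 0 0 0;0.0367 0.0202 0 0 0 0;0.0367 0.0202 0 0 0 0;0 0 0 0 0 0")

```text
clock: 2.5
tool_pos: [523.8, -63.4, 229.3]
tool_rot: [[0.111, 0.994, -0.002], [0.994, -0.111, 0.002], [0.002, -0.002, -1.0]]
wrist_force: [-0.3, -0.4, -0.1]
width: 61.3
grip_force: 0.0
```

move_arm(commands="0.016 0.0095 0 0 0 0;0.016 0.0095 0 0 0 0;0 0 0.03 0 0 0;0 0 0.03 0 0 0;0 0 0.02 0 0 0;0 0 0.0 0 0 0")

```text
clock: 3.1
tool_pos: [542.8, -38.2, 146.5]
tool_rot: [[0.116, 0.993, -0.007], [0.993, -0.116, 0.001], [-0.0, -0.007, -1.0]]
wrist_force: [0.7, 0.3, 0.6]
width: 61.7
grip_force: 0.0
```

```bash
python3 - <<'E'
from h import *
for n,b in(('scene',(200,150,330,260)),('top',(220,170,340,270))):
  im=cams.capture(n);x0,y0,x1,y1=b
  cv2.imwrite(f'pics/{n}2.png',cv2.resize(im[y0:y1,x0:x1],None,fx=5,fy=5,interpolation=cv2.INTER_CUBIC))
  cv2.imwrite(f'pics/{n}2full.png',im)
  p=np.argwhere(red(im,b))[:,::-1]
  if len(p):print(n,len(p),p.mean(0),p.min(0),p.max(0))
print(observe()['tool_pos'])
E
```

```text
scene 81 [262.72839506 216.60493827] [257 210] [274 222]
[544.63265179 -38.23892995 150.85371831]
```

View pics/scene2.png

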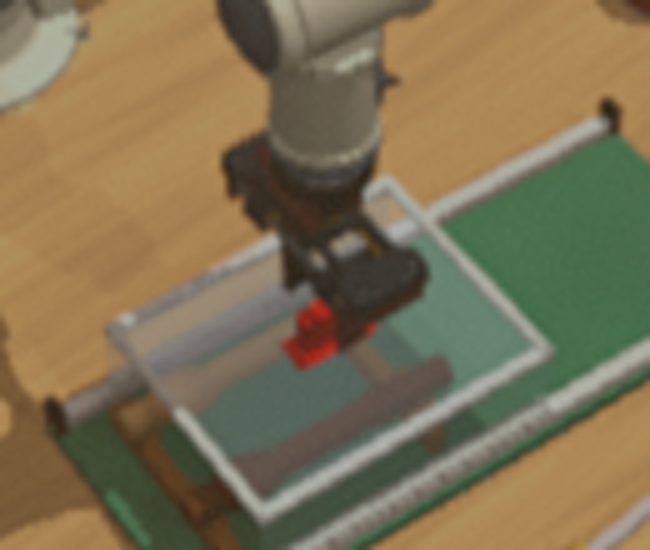

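The fingers straddle the red grip, one each side (crop about 320,330), so I descend and close.

move_arm(commands="0 0 0.012 0 0 0;0 0 0.012 0 0 0;0 0 0 0 0 0")

```text
clock: 3.5
tool_pos: [544.1, -37.7, 124.6]
tool_rot: [[0.116, 0.993, -0.003], [0.993, -0.116, 0.0], [-0.0, -0.003, -1.0]]
wrist_force: [-0.5, -0.2, 0.2]
width: 61.3
grip_force: 0.0
```

move_arm(commands="0 0 0 0 0 0;0 0 0 0 0 0;0 0 0 0 0 0;0 0 0 0 0 0;0 0 0 0 0 0;0 0 0 0 0 0", fingers=0)

```text
clock: 4.1
tool_pos: [545.0, -37.7, 126.8]
tool_rot: [[0.116, 0.993, 0.0], [0.993, -0.116, -0.0], [0.0, 0.0, -1.0]]
wrist_force: [-0.7, 0.0, 0.4]
width: 17.0
grip_force: 0.0
```

move_arm(commands="0 0 0 0 0 0;0 0 0 0 0 0;0.005 0 0 0 0 0;0.01 0 0 0 0 0;0.015 0 0 0 0 0;0.02 0 0 0 0 0;0.02 0 0 0 0 0;0.02 0 0 0 0 0")

```text
clock: 4.9
tool_pos: [556.0, 52.0, 126.8]
tool_rot: [[0.117, 0.993, 0.001], [0.993, -0.117, -0.001], [-0.001, 0.001, -1.0]]
wrist_force: [6.1, -3.8, -0.8]
width: 15.8
grip_force: 30.0
```

move_arm(commands="0.02 0.0005 0 0 0 0;0.02 0.0005 0 0 0 0;0.02 0 0 0 0 0;0.02 0 0 0 0 0;0.02 0 0 0 0 0;0.01 0 0 0 0 0;0.005 0 0 0 0 0;0.005 0 0 0 0 0")

```text
clock: 5.7
tool_pos: [569.9, 170.7, 126.7]
tool_rot: [[0.116, 0.993, -0.001], [0.993, -0.116, -0.001], [-0.001, -0.001, -1.0]]
wrist_force: [-2.0, -2.2, 2.4]
width: 15.6
grip_force: 30.0
```

move_arm(commands="0.003 0 0 0 0 0;0.003 0 0 0 0 0;0.003 0 0 0 0 0;0.003 0 0 0 0 0")

```text
clock: 6.1
tool_pos: [571.3, 182.6, 126.8]
tool_rot: [[0.116, 0.993, -0.001], [0.993, -0.116, 0.0], [-0.0, -0.001, -1.0]]
wrist_force: [-4.1, -1.7, 4.1]
width: 15.9
grip_force: 30.0
```

move_arm(commands="0.003 0 0 0 0 0;0.003 0 0 0 0 0;0.002 0 0 0 0 0")

```text
clock: 6.4
tool_pos: [572.2, 190.7, 126.8]
tool_rot: [[0.116, 0.993, -0.001], [0.993, -0.116, 0.0], [-0.0, -0.001, -1.0]]
wrist_force: [-6.0, -1.0, 3.3]
width: 15.9
grip_force: 30.0
```

move_arm(commands="0.002 0 0 0 0 0;0.002 0 0 0 0 0;0 0 0 0 0 0")

```text
clock: 6.7
tool_pos: [572.7, 194.7, 126.8]
tool_rot: [[0.116, 0.993, -0.001], [0.993, -0.116, 0.0], [-0.0, -0.001, -1.0]]
wrist_force: [-5.2, -1.4, 3.1]
width: 15.9
grip_force: 30.0
```

move_arm(commands="0.002 0 0 0 0 0;0.002 0 0 0 0 0;0 0 0 0 0 0")

```text
clock: 7.0
tool_pos: [572.8, 194.9, 126.7]
tool_rot: [[0.119, 0.993, -0.003], [0.993, -0.119, -0.007], [-0.007, -0.002, -1.0]]
wrist_force: [-8.1, -13.4, 5.9]
width: 15.8
grip_force: 30.0
```

move_arm(commands="0.002 0 0 0 0 0;0.002 0 0 0 0 0;0 0 0 0 0 0")

```text
clock: 7.3
tool_pos: [572.8, 195.8, 126.7]
tool_rot: [[0.121, 0.993, -0.005], [0.993, -0.121, -0.012], [-0.013, -0.003, -1.0]]
wrist_force: [-12.2, -23.8, 9.6]
width: 15.8
grip_force: 30.0
```

The guard is at its stop: the force has risen to 24 N with no further motion. I relax the push, release and look.

move_arm(commands="-0.004 0 0 0 0 0;-0.0025 0 0 0 0 0;0 0 0 0 0 0")

```text
clock: 7.6
tool_pos: [572.8, 195.6, 126.7]
tool_rot: [[0.116, 0.993, -0.001], [0.993, -0.116, -0.0], [-0.0, -0.001, -1.0]]
wrist_force: [-5.1, -1.5, 3.7]
width: 15.7
grip_force: 30.0
```

move_arm(commands="0 0 0 0 0 0;0 0 0 0 0 0;0 0 0 0 0 0;0 0 0 0 0 0;0 0 -0.03 0 0 0;0 0 -0.04 0 0 0;0 0 -0.03 0 0 0;0 0 0 0 0 0", fingers=0.6)

```text
clock: 8.4
tool_pos: [574.9, 196.6, 232.9]
tool_rot: [[0.116, 0.993, 0.009], [0.993, -0.116, 0.003], [0.004, 0.009, -1.0]]
wrist_force: [1.0, -0.4, 0.7]
width: 52.8
grip_force: 0.0
```

```bash
python3 - <<'E'
from h import *
t=cams.capture('top');cv2.imwrite('pics/top3f.png',t);cv2.imwrite('pics/top3.png',cv2.resize(t[180:270,225:345],None,fx=6,fy=6,interpolation=cv2.INTER_CUBIC))
s=cams.capture('scene');cv2.imwrite('pics/scene3f.png',s)
o=observe();print(o['tool_pos'],o['clock'])
E
```

```text
[573.67190363 196.26227499 227.27767461] 8.5
```

View pics/top3.png

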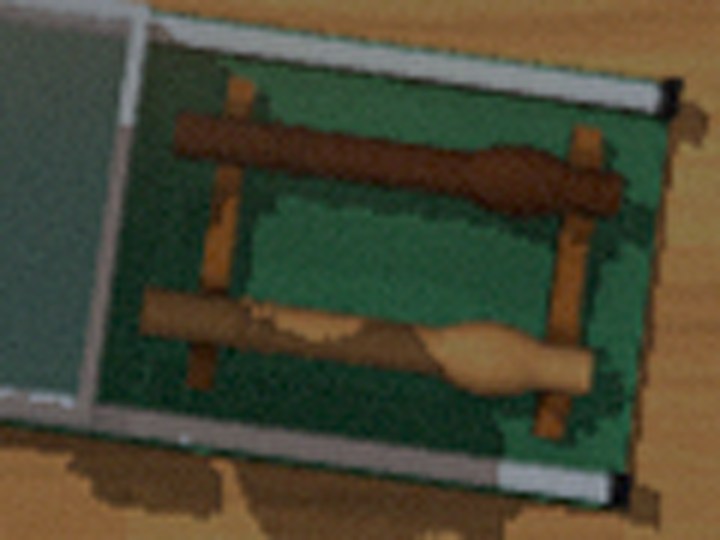

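View pics/scene3f.png

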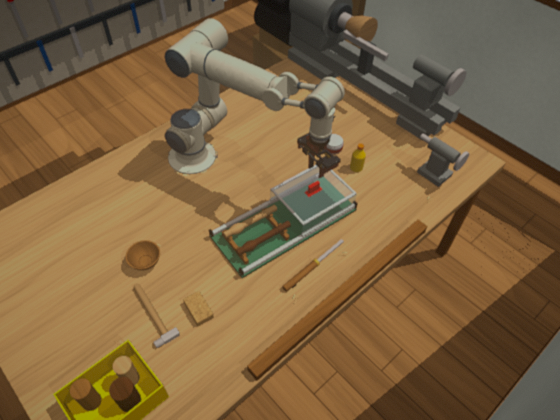

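The guard is open and clear of both spindles. In the crop the dark spindle's axis runs from (178,135) to (622,193), with the bulb centred near (513,182) and the end at x=622.

```bash
python3 - <<'E'
from h import *
f=lambda x,y:ray("top",(x/6+224.6,y/6+179.6),64)
L,R,B=f(178,135),f(622,193),f(513,182);d=(L-R);print(np.linalg.norm(d),np.degrees(np.arctan2(d[1],d[0])));d/=np.linalg.norm(d)
print(L,R,B)
o1=(R+d*106+L-d*134)/2;print('origin',o1,'from bulb',B+52*d)
o=observe();D=o1-np.array([573.4,196.1,230.]);T=np.array([[.1165,.9932,0],[.9932,-.1165,0],[0,0,-1]]);print(T.T@D)
E
```

```text
240.2873973032964 83.87051449264456
[603.14371422  35.43476773  64.        ] [ 577.48684412 -203.47893703   64.        ] [ 582.04561686 -144.81006451   64.        ]
origin [588.82041849 -97.94204843  64.        ] from bulb [587.59795652 -93.10734191  64.        ]
[-290.24608374   49.57145829  166.        ]
```

move_arm(commands="-0.02 0.004 0 0 0 0;-0.04 0.008 0 0 0 0;-0.045 0.008 0 0 0 0;-0.045 0.008 0 0 0 0;-0.045 0.008 0 0 0 0;-0.045 0.0065 0 0 0 0;-0.035 0.004 0 0 0 0;-0.015 0.002 0 0 0 0")

```text
clock: 9.3
tool_pos: [586.9, -100.6, 224.0]
tool_rot: [[0.119, 0.993, -0.004], [0.993, -0.119, 0.0], [-0.0, -0.004, -1.0]]
wrist_force: [-0.5, -0.1, -0.1]
width: 52.9
grip_force: 0.0
```

move_arm(commands="0 0 0.03 0 0 0;0 0 0.04 0 0 0;0 0 0.03 0 0 0;0 0 0.02 0 0 0;0 0 0 0 0 0;0 0 0 0 0 0")

```text
clock: 9.9
tool_pos: [587.5, -96.8, 106.1]
tool_rot: [[0.115, 0.993, -0.002], [0.993, -0.115, 0.001], [0.0, -0.002, -1.0]]
wrist_force: [-0.5, -0.8, 0.5]
width: 52.8
grip_force: 0.0
```

```bash
python3 - <<'E'
from h import *
P=[]
s=cams.capture('scene');P.append(observe()['tool_pos'])
for i in range(4):
  cams.capture('top');P.append(observe()['tool_pos'])
print(np.mean(P,0),np.std(P,0),observe()['tool_rot'].round(4))
cv2.imwrite('pics/scene4.png',cv2.resize(s[160:290,190:330],None,fx=4,fy=4,interpolation=cv2.INTER_CUBIC))
E
```

```text
[588.54603699 -97.40045552 108.22570847] [0.18703523 0.1728245  0.39291868] [[ 1.157e-01  9.933e-01  2.600e-03]
 [ 9.933e-01 -1.157e-01 -6.000e-04]
 [-2.000e-04  2.700e-03 -1.000e+00]]
```

View pics/scene4.png

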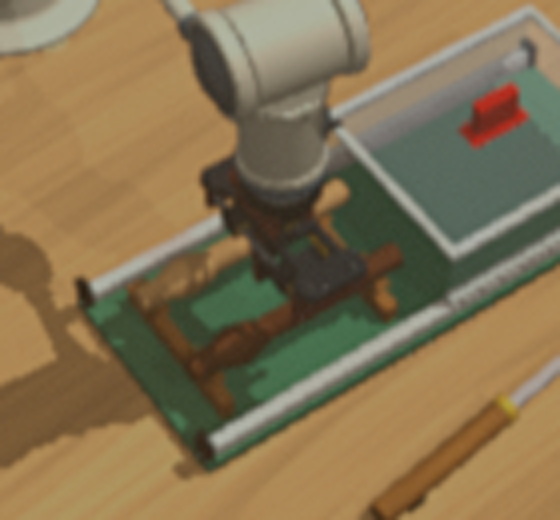

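The gripper is over the plain rod between the bulb and the far rest, straddling it. I descend and grip.

move_arm(commands="0 0 0.02 0 0 0;0 0 0.02 0 0 0;0 0 0.01 0 0 0;0 0 0.004 0 0 0;0 0 0 0 0 0;0 0 0 0 0 0")

```text
clock: 10.75
tool_pos: [588.4, -97.7, 53.8]
tool_rot: [[0.116, 0.993, 0.002], [0.993, -0.116, -0.0], [-0.0, 0.002, -1.0]]
wrist_force: [0.6, 0.2, 1.3]
width: 52.5
grip_force: 0.0
```

move_arm(commands="0 0 0 0 0 0;0 0 0 0 0 0;0 0 0 0 0 0;0 0 0 0 0 0;0 0 0 0 0 0;0 0 0 0 0 0;0 0 0 0 0 0;0 0 0 0 0 0", fingers=0)

```text
clock: 11.55
tool_pos: [586.8, -97.5, 52.9]
tool_rot: [[0.116, 0.993, -0.002], [0.993, -0.116, 0.0], [0.0, -0.002, -1.0]]
wrist_force: [-4.7, 1.7, 3.1]
width: 25.5
grip_force: 30.0
```

move_arm(commands="0 0 -0.004 0 0 0;0 0 -0.008 0 0 0;0 0 -0.012 0 0 0;0 0 -0.015 0 0 0;0 0 -0.015 0 0 0;0 0 -0.015 0 0 0;0 0 -0.015 0 0 0;0 0 -0.015 0 0 0")

```text
clock: 12.35
tool_pos: [587.9, -97.6, 153.3]
tool_rot: [[0.116, 0.993, 0.001], [0.993, -0.116, -0.0], [-0.0, 0.001, -1.0]]
wrist_force: [1.0, 0.8, -1.9]
width: 25.2
grip_force: 30.0
```

move_arm(commands="0 0 -0.012 0 0 0;0 0 -0.01 0 0 0;0 0 -0.006 0 0 0;0 0 -0.003 0 0 0;0 0 0 0 0 0;0 0 0 0 0 0;0 0 0 0 0 0;0 0 0 0 0 0")

```text
clock: 13.15
tool_pos: [587.6, -97.5, 182.0]
tool_rot: [[0.116, 0.993, -0.001], [0.993, -0.116, 0.0], [0.0, -0.001, -1.0]]
wrist_force: [0.8, 0.4, -0.4]
width: 25.1
grip_force: 30.0
```

```bash
python3 - <<'E'
from h import *
s=cams.capture('scene');t=cams.capture('top');o=observe();print(o['tool_pos'],o['moment'],o['wrist_force'],o['width'],o['grip_force'],o['tool_rot'].round(3))
a=cv2.resize(s[130:280,190:370],None,fx=4,fy=4,interpolation=cv2.INTER_CUBIC)
cv2.imwrite('pics/scene5.png',a)
cv2.imwrite('pics/top5.png',cv2.resize(t[165:270,150:345],None,fx=4,fy=4,interpolation=cv2.INTER_CUBIC))
E
```

```text
[587.71887816 -97.55756595 182.27741925] [ 4.43645075e-05 -8.69684552e-02  7.76170404e-03] [-0.13865637 -0.12100781 -1.90392001] 25.41714012566192 29.99976933002472 [[ 0.116  0.993 -0.001]
 [ 0.993 -0.116  0.   ]
 [ 0.    -0.001 -1.   ]]
```

View pics/scene5.png

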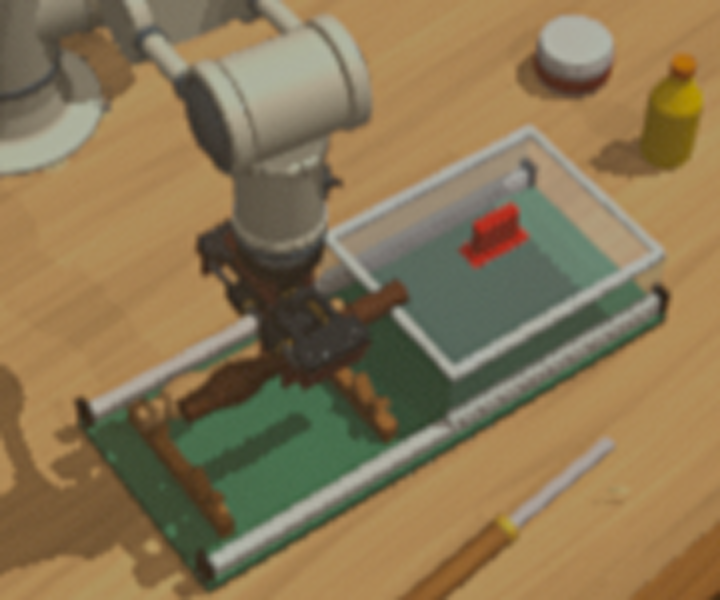

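View pics/top5.png

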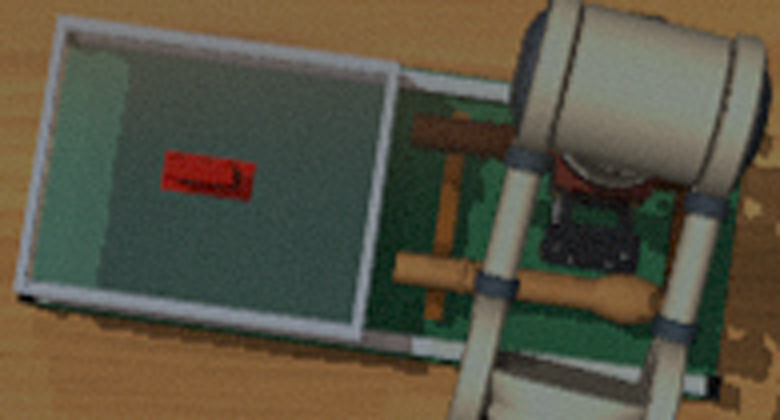

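The spindle is held about 129 mm up, with its ends at about (190,408) and (400,295) in the scene crop. The guard is still open and the pale spindle is undisturbed. I check the level before handing in.

```bash
python3 - <<'E'
from h import *
c=CAL['scene'];d=np.array([.1165,.9932,0])
for tilt in(0,3,-3):
  for y in(-106,134):
    X=np.array([587.7,-97.5,193])+y*(d*np.cos(np.radians(tilt))+np.array([0,0,np.sin(np.radians(tilt))]))
    p=c['intrinsics']@(np.array(c['R'])@X+c['t']);u=p[:2]/p[2];print(tilt,y,(u-[190,130])*4)
E
```

```text
0 -106 [180.02719239 407.82347299]
0 134 [398.15409038 287.07705159]
3 -106 [180.49398847 411.41227852]
3 134 [398.27201047 282.35817596]
-3 -106 [179.83625072 404.06219657]
-3 134 [397.72027142 291.94219646]
```

```bash
python3 - <<'E'
import cv2
a=cv2.imread('pics/scene5.png')
b=cv2.resize(a[270:440,165:425],None,fx=3,fy=3,interpolation=cv2.INTER_LINEAR)
for q,col in (((180,407.8),(255,255,0)),((398.2,287.1),(255,255,0)),((179.8,404.1),(255,0,255)),((397.7,291.9),(255,0,255))):
    cv2.circle(b,(int((q[0]-165)*3),int((q[1]-270)*3)),4,col,-1)
cv2.line(b,(45,413),(700,51),(255,255,0),1);cv2.line(b,(45,402),(698,66),(255,0,255),1)
cv2.imwrite('pics/lvl.png',b)
E
```

```text
(no output)
```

View pics/lvl.png

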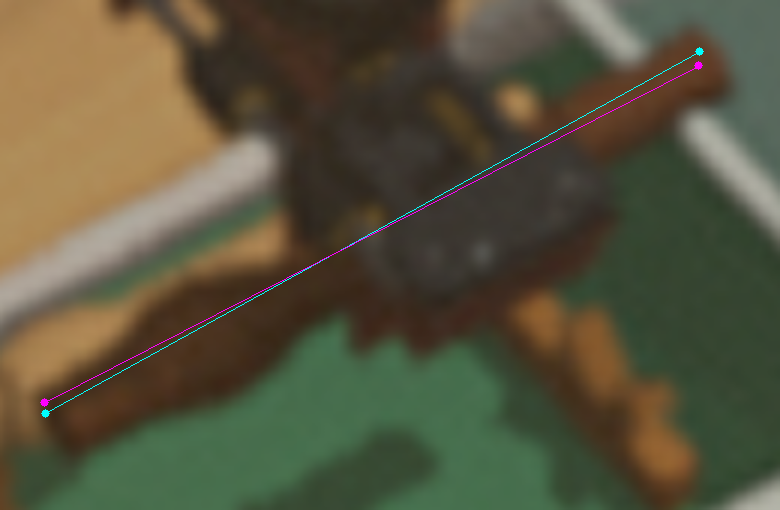

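The rod's observed axis, (62,425) to (708,62), has slope 0.562 against 0.553 predicted for level. That makes it level to about 1°.

```bash
python3 -c "
from bench import ticket
print(ticket.finish_job())"
```

```text
the job is handed in; nothing more can be done
None
```

I slid the guard open to its stop and lifted the dark spindle about 129 mm; it is held level (to about 1°) and still above the rests, with the pale spindle left in place, and the job is handed in.

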